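Roll the oak strips of a key landing pad home

TASK

First move the car key fob off the oak landing pad into the wooden key dish and let go of it. Then take the hand roller off its hooks and roll it along the pad with firm, steady pressure (not forcing it) until all five raised oak strips are pressed fully home; press them with the roller, not with the gripper. Finally set the roller back upright across the four pegboard hooks as it was, and leave the parking disc holder, the bell and the shoe tree where they are.

Things in the scene. Friction and masses are not known exactly. Their poses are not given: they have to be found in the camera images.
- pad: Landing pad fixed on the shelf: low grey plastic frame 220 (its x) x 92 (its y) x 15 mm high, holding five push-fit oak strips in a row along its x. Origin: centre of the underside; z up.
- pad_top (a point): Point on the pad's centre, 16 mm above the shelf: level of the strips' top faces when fully home (1 mm above the frame's rim). At the start their tops stand 4 mm higher, 20 mm above the shelf.
- strip0 (a joint): How far oak strip 0 (38 mm along pad x, 74 mm along pad y, centred at pad x = -80 mm, y = 0) has been pressed down, m: 0 = 4 mm proud, 0.004 = fully home against its stop. It yields above about 5 N of push and stays where it is left.
- strip1 (a joint): How far oak strip 1 (38 mm along pad x, 74 mm along pad y, centred at pad x = -40 mm, y = 0) has been pressed down, m: 0 = 4 mm proud, 0.004 = fully home against its stop. It yields above about 5 N of push and stays where it is left.
- strip2 (a joint): How far oak strip 2 (38 mm along pad x, 74 mm along pad y, centred at pad x = 0 mm, y = 0) has been pressed down, m: 0 = 4 mm proud, 0.004 = fully home against its stop. It yields above about 5 N of push and stays where it is left.
- strip3 (a joint): How far oak strip 3 (38 mm along pad x, 74 mm along pad y, centred at pad x = 40 mm, y = 0) has been pressed down, m: 0 = 4 mm proud, 0.004 = fully home against its stop. It yields above about 5 N of push and stays where it is left.
- strip4 (a joint): How far oak strip 4 (38 mm along pad x, 74 mm along pad y, centred at pad x = 80 mm, y = 0) has been pressed down, m: 0 = 4 mm proud, 0.004 = fully home against its stop. It yields above about 5 N of push and stays where it is left.
- pegboard: White plastic pegboard panel lying flat, fixed: 140 (its x) x 200 (its y) x 10 mm, with four steel J hooks (6 mm rod) standing up at y = +-49 mm, two on each side. Their seats are 76 mm above the shelf and turn up outwards to 93 mm; between the upturned lips there are 35 mm along x at the seats, widening to about 43 mm at the tips. Origin: centre of the underside; z up.
- rest (a point): Point 110 mm above the shelf over the pegboard's centre, axes as the pegboard: where the centre of the roller's handle (roller_grip) is when the roller hangs on the hooks, its beam along the pegboard's y. The wheel hangs between the hooks: raise the roller by at least 75 mm before moving it sideways.
- roller: Hand roller, about 0.37 kg, upright on the hooks at the start. Black rubber wheel 44 mm in diameter and 60 mm wide, axle along the roller's y; above it an aluminium cross beam 26 (x) x 120 (y) x 10 mm, underside 58 mm above the wheel's lowest point, which rests on the hooks; on the beam an upright wooden handle. It rolls along its own x and is the same both ways round. Origin: the lowest point of the unloaded wheel, z up through the handle.
- roller_grip (a point): Centre of the roller's handle, a block 24 mm (roller x, grip it across this) x 60 mm (roller y) x 48 mm high standing on the beam; 92 mm above the lowest point of the unloaded wheel. The beam's top face is 24 mm below this point.
- roller_spring (a joint): How far the sprung wheel has been pushed up into the frame, m: 0 to 0.012 (stop). The wheel starts to yield at about 3.6 N and pushes back 1.2 N more per mm: 7 mm gives about 12 N, 12 mm about 18 N; beyond that it is rigid.
- roller_wheel (a joint): Angle of the wheel on its axle, rad, free to turn without limit.
- dish: Wooden key dish fixed on the shelf, open shallow tray 130 (its x) x 170 (its y) x 22 mm high, walls and floor 6 mm thick. Origin: centre of the underside; z up.
- fob: Silver car key fob, 80 (its x) x 42 (its y) x 18 mm, 70 g, lying flat on the pad's strips at the start. Origin: centre of the underside.
- fob_mid (a point): Centre of the fob, 9 mm above its underside; axes as the fob.
- disc_holder: Bystander: grey plastic parking disc holder, 110 x 150 x 6 mm, lying flat on the far left of the pad (+y). Origin: centre of the underside.
- bell: Bystander: white ceramic thimble-shaped bell, 72 mm across, 82 mm tall, standing on the far right of the pad (-y). Origin: centre of the underside.
- shoe_tree: Bystander: wooden shoe tree, 70 x 200 x 36 mm, lying beyond the pad. Origin: centre of the underside.
Mind the look-alikes: they are no part of the job. What is meant by the roller is not purple, and is the smaller of those in its own colour. What is shaped like the pad but blue is not meant.

How it is judged:
On the way, in this order (a step that is already met when the one before it is completed fails the run):
1. the fob lies in the key dish, released (x of fob_mid in the frame of dish between -0.058 and 0.058 m and y of fob_mid in the frame of dish between -0.078 and 0.078 m and z of fob_mid in the frame of dish below 0.028 m and contact force between the fingers and fob below 0.2 N), for 0.2 s.
2. the roller is off its hooks and clear of the pegboard (distance between roller_grip and rest above 0.05 m and contact force between roller and pegboard below 0.1 N), for 0.1 s.
3. the roller rolls along the pad, pressed on it with over 3 N and its wheel turning, without a break for 0.8 s (contact force between roller and pad above 3 N and (velocity of joint roller_wheel above 0.4 rad/s or velocity of joint roller_wheel below -0.4 rad/s)), for 0.8 s.
At the end, for the whole second after the job is handed in: All five strips down at least 3 of 4 mm; roller released, still, on the hooks (handle centre within 12 mm of rest, upright within 0.1 rad, beam along pegboard y within 0.15 rad); fob released in the dish, its centre inside the walls (58 mm in x, 78 in y) and under 28 mm high (all of step 1 and value of joint each of strip0, strip1, strip2, strip3, strip4 above 0.003 m and distance between roller_grip and rest below 0.012 m and angle between roller's own z axis and vertical below 0.1 rad and angle between the y axis of roller and the y axis of pegboard, either way round below 0.15 rad and linear speed of roller below 0.02 m/s); the robot touches nothing.
It fails at once if the gripper itself presses strips down (over 3 N on the pad while any strip is down by more than 2 mm) (contact force between the fingers and pad above 3 N and value of joint any of strip0, strip1, strip2, strip3, strip4 above 0.002 m).
It fails at once if the roller is forced onto the pad with more than 40 N (contact force between roller and pad above 40 N).
It fails at once if the parking disc holder is moved by more than 25 mm (distance of disc_holder from where it was at the start of the episode above 0.025 m).
It fails at once if the bell is moved by more than 25 mm (distance of bell from where it was at the start of the episode above 0.025 m).
It fails at once if the shoe tree is moved by more than 25 mm (distance of shoe_tree from where it was at the start of the episode above 0.025 m).
It also fails if it takes over 67 s, if anything falls off the work surface, if the arm or the gripper's body presses on something with over 40 N, if the wrist force passes 120 N, or if a joint passes its speed limit or range.

ROBOT

A 6-joint arm with a two-finger parallel gripper is mounted at the origin on the work surface. World frame = base frame: x ahead of the robot, y to its left, z up, the work surface at z = 0. Lengths are in m, angles in rad, forces in N, time in s.
With the tool pointing down it reaches from about 0.25 to 0.725 m from the base axis. Payload 4 kg.
Tool frame: the origin (TCP) lies midway between the tips of the shut fingers; the grasp point (between the pads) lies 19 mm behind it; z points along the fingers, y is the direction in which the jaws open and shut (so a half turn about z gives the same grasp; the last joint's range is limited). The gripper opens to 85 mm and grips with 20 to 120 N. Pads are 22 mm wide; open, the fingers measure 114 mm over their backs; the gripper's body (76 mm by 85 mm) begins 54 mm behind the grasp point. The pads swing forward as they close: fully open they stand 13 mm farther back than shut.
Start: joints at [1.307, 0.241, 0.005, 1.335, 0, 1.571], TCP at [0.13, 0.483, 0.231] pointing down, gripper open.
Joint ranges: [-2.72, 2.72], [-1.05, 1.87], [-1.09, 1.28], [-1.99, 2.15], [-1.42, 1.44], [-3.14, 3.14]. Speed limits (rad/s): [2.79, 2.79, 3.14, 3.14, 3.14, 3.14].

INTERFACE

Orientations are given as a unit quaternion [x, y, z, w].
In Python, from workcell import monitor, cams, order gives the robot as it stands.
- The arm moves only by the tool send_rows, never from a script. Its argument "moves" is a list of rows, each a list of 4 numbers: the shift along the tool's x, y, z as a fraction of full scale, then the turn about the tool's z as a fraction of full scale. A call has 1 to 20 rows; each row shifts and turns the commanded pose from where the row before left it, along the tool's axes as they then stand; what a row does not reach is not made up. Full scale, the value 1, is 100 cm for a shift and 0.1 rad for a turn. A row lasts 1/10 s, in which the tool goes at most 50 mm and 8.59 degrees, less where a joint would pass 70% of its speed; a pose out of reach is approached as far as the arm can. A call with a number of a shift or a turn outside -1 to 1 is refused whole. A call with a gripper value outside its range is refused whole. "claw" is the gripper's target within -1 to 1 (fully open at 1, half-way at 0, shut at -1), set as the call begins (left out, the last holds). The fingers move at their own pace and stop on an object; the grip force is fixed at half the most. Time passes only in rows, so rows that do not move let the fingers close. It gives the time, the measured TCP pose, the force and the opening at its end, in the units of the state.
- monitor.get_obs(): the state, without advancing time (a new reading comes with each control period).
- cams.camera(name): name is "scene" or "top" or "wrist"; returns (picture, depth): 384x512x3 uint8, blue, green, red; 384x512 float32, m along the optical axis (not along the pixel's ray), 0 where there is no reading.
- cams.camera_info(name): a dict with "intrinsics" (3x3 intrinsics, pixels), "distortion" ([k1, k2, p1, p2, k3] as OpenCV has them; the pictures are not rectified), "T" (4x4, takes a point from camera to world coordinates); the wrist camera has in their place "mount" (4x4, takes a point from camera to tool coordinates, whose origin is the TCP and whose axes are the flange's). Camera axes: x right, y up, looking along -z (the intrinsics and any distortion apply to the point x, -y, -z); pixel columns grow to the right and rows downward; lengths in m; the calibration is good to about 2 mm. A picture is of the moment at which its call begins: read the wrist's pose just before it. camera_info takes no time and is no camera call.
- order.job_done(): hands the job in, once; it reports no verdict.
The state is a dict: "clock": time; "joint_pos": joint angles; "joint_vel": joint speeds; "tau": joint torques, N m; "eef_pos": TCP position; "tool_rot": TCP orientation; "ft_force": force on the tool from outside, world axes, zero at the start; "ft_torque": the same for the moment, N m; "grip_width": finger opening in m.
Only numpy, scipy, OpenCV 4.12 (cv2) and the standard library are available. Lean on these libraries where they do the work, as an engineer would, in place of code of your own. Each camera call takes 0.05 s, during which the arm holds its last target.

## Working session

There is one attempt and no reset: what is moved stays moved. The work goes in short steps, Python scripts to look and compute and a tool call to move; the robot and the scene stay as the last step left them, time stands still between calls to the robot, and variables do not carry over. Pictures are saved under pics/ and viewed, and the job is handed in when it is done.

Besides the shell and the picture viewer there is one more tool, called after "Request:" as a command line: name --pt "numbers of a row" for each row, then --argument value for the rest. send_rows: Moves the arm, as the interface text tells. Its arguments: {"type":"object","properties":{"moves":{"type":"array","items":{"type":"array","items":{"type":"number","minimum":-1,"maximum":1}}},"claw":{"type":"number"}},"required":["moves"]}

```bash
ls; mkdir -p pics; cat > h.py <<'E'
import numpy as np, cv2
from workcell import monitor, cams, order
from scipy.spatial.transform import Rotation as R
def shot(name, fn):
    o=monitor.get_obs()
    im,d=cams.camera(name); info=cams.camera_info(name)
    if 'T' in info: T=np.array(info['T'])
    else:
        W=np.eye(4); W[:3,:3]=R.from_quat(o['tool_rot']).as_matrix(); W[:3,3]=o['eef_pos']
        T=W@np.array(info['mount'])
    cv2.imwrite('pics/'+fn+'.png',im)
    np.savez('pics/'+fn+'.npz',im=im,d=d,T=T,K=np.array(info['intrinsics']),D=np.array(info['distortion']))
    return load(fn)
def load(fn):
    z=np.load('pics/'+fn+'.npz'); return {k:z[k] for k in z}
def cloud(s):
    d=s['d'];h,w=d.shape
    u,v=np.meshgrid(np.arange(w),np.arange(h))
    p=cv2.undistortPoints(np.stack([u,v],-1).reshape(-1,1,2).astype(np.float64),s['K'],s['D']).reshape(h,w,2)
    c=np.stack([p[...,0]*d,-p[...,1]*d,-d,np.ones_like(d)],-1)
    P=(c@s['T'].T)[...,:3]; P[d==0]=np.nan
    return P
E
python3 - <<'E'
from h import *
o=monitor.get_obs(); print({k:np.round(v,3) for k,v in o.items()})
for n in ['scene','top','wrist']:
    s=shot(n,n+'0'); print(n,np.round(s['T'],3).tolist(),s['D'])
E
```

```text
pics
{'clock': np.float64(0.0), 'joint_pos': array([1.307, 0.241, 0.004, 1.335, 0.   , 1.571]), 'joint_vel': array([ 0.002, -0.001,  0.001, -0.001,  0.   ,  0.   ]), 'tau': array([-0.0000e+00, -3.7232e+01,  2.5241e+01,  1.7000e-02, -0.0000e+00,
       -0.0000e+00]), 'eef_pos': array([0.13 , 0.482, 0.23 ]), 'tool_rot': array([ 0.131,  0.991, -0.001, -0.   ]), 'ft_force': array([0.492, 0.02 , 0.222]), 'ft_torque': array([ 0.014, -0.001, -0.033]), 'grip_width': np.float64(0.086)}
scene [[-0.748, -0.531, 0.398, 0.969], [0.664, -0.596, 0.453, 0.561], [-0.004, 0.603, 0.798, 0.918], [0.0, 0.0, 0.0, 1.0]] [0.03872585 0.         0.         0.         0.        ]
top [[-0.028, 0.992, -0.124, 0.408], [-1.0, -0.027, 0.006, 0.11], [0.002, 0.124, 0.992, 1.398], [0.0, 0.0, 0.0, 1.0]] [0.02247603 0.         0.         0.         0.        ]
wrist [[0.261, -0.92, -0.293, 0.055], [0.965, 0.248, 0.081, 0.503], [-0.002, -0.304, 0.953, 0.373], [0.0, 0.0, 0.0, 1.0]] [0.00637774 0.         0.         0.         0.        ]
```

View pics/top0.png

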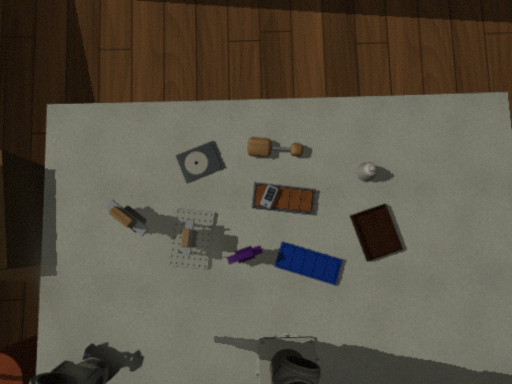

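View pics/scene0.png

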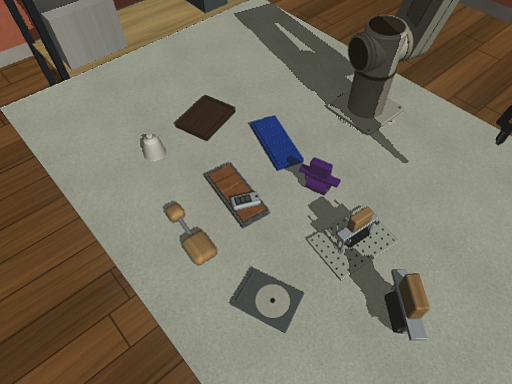

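The scene and top pictures show three rollers:
- Wood/aluminium on the pegboard: top (187,238), scene (357,225).
- A larger wood/aluminium one: top (125,216), scene (410,300).
- A purple one: top (245,255), scene (320,175).

They also show two pads: grey/oak with the fob on it, top (285,197), and a blue one, top (308,263). I'd choose the roller on the pegboard and the oak pad. Next I check that with crops and measurements.

```bash
python3 - <<'E'
from h import *
s=load('top0'); im=s['im']
a=cv2.resize(im[165:285,95:255],None,fx=4,fy=4,interpolation=cv2.INTER_CUBIC)
cv2.imwrite('pics/crop_peg.png',cv2.convertScaleAbs(a,alpha=1.8))
a=cv2.resize(im[165:285,245:405],None,fx=4,fy=4,interpolation=cv2.INTER_CUBIC)
cv2.imwrite('pics/crop_pad.png',cv2.convertScaleAbs(a,alpha=1.8))
P=cloud(s)
for n,(u,v) in dict(roller=(187,238),big=(124,216),purple=(245,255),fob=(269,196),padL=(257,197),padR=(312,199),strip=(300,199),dish=(377,233),bell=(367,172),table=(230,300)).items(): print(n,np.round(P[v,u],4))
E
```

```text
roller [0.4384 0.3162 0.1377]
big [0.5133 0.5131 0.1514]
purple [0.3789 0.1327 0.1151]
fob [0.5797 0.0448 0.0324]
padL [0.5786 0.0868 0.0215]
padR [ 0.5671 -0.1087  0.0133]
strip [ 0.5693 -0.0672  0.0043]
dish [ 0.4408 -0.3345  0.0028]
bell [ 0.6495 -0.2941  0.0661]
table [0.2236 0.1907 0.0024]
```

View pics/crop_peg.png

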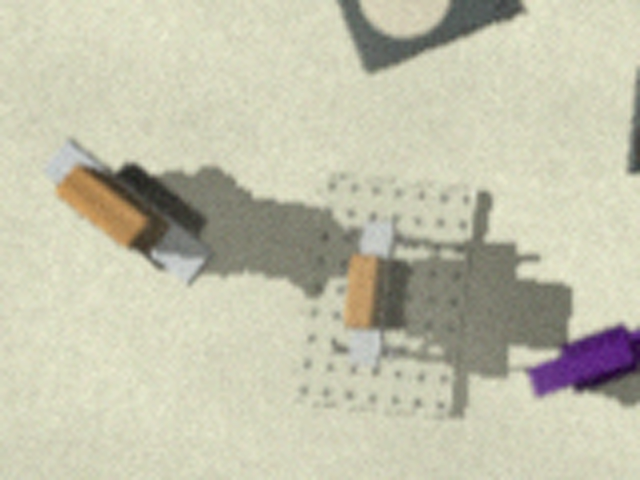

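View pics/crop_pad.png

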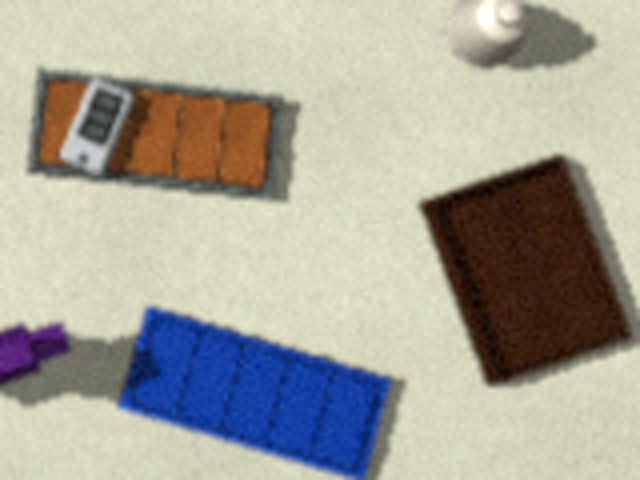

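```bash
cat >> h.py <<'E'
def ray(s,uv,z):
    uv=np.array(uv,float).reshape(-1,1,2)
    p=cv2.undistortPoints(uv,s['K'],s['D']).reshape(-1,2)
    dirs=np.c_[p[:,0],-p[:,1],-np.ones(len(p))]@s['T'][:3,:3].T
    o=s['T'][:3,3]
    t=(z-o[2])/dirs[:,2]
    return (o+dirs*t[:,None])[:,:2]
E
python3 - <<'E'
from h import *
s=load('top0')
def quad(n,c,off,z):
    c=np.array(c)/4.-0.375+np.array(off)
    q=ray(s,c,z); print(n,'ctr',np.round(q.mean(0),4),'len',np.round(np.linalg.norm(np.roll(q,-1,0)-q,axis=1),4),'ang',np.round(np.degrees(np.arctan2(*(np.roll(q,-1,0)-q).T[::-1])),1))
o1=(245,165);o2=(95,165)
quad('pad',[(40,68),(278,97),(270,190),(28,172)],o1,.015)
quad('fob',[(93,78),(134,93),(103,174),(60,160)],o1,.038)
quad('dish',[(420,203),(562,155),(632,338),(492,384)],o1,.022)
quad('grip',[(350,253),(382,256),(378,328),(345,326)],o2,.134)
quad('beam',[(365,220),(396,223),(380,367),(348,363)],o2,.086)
quad('peg',[(332,175),(480,190),(456,415),(300,402)],o2,.010)
E
```

```text
pad ctr [ 0.5751 -0.006 ] len [0.2137 0.0836 0.2147 0.0939] ang [-98.6 172.4  84.2  -8.1]
fob ctr [0.5784 0.045 ] len [0.0383 0.0765 0.0394 0.078 ] ang [-111.9  157.3   70.3  -23.5]
dish ctr [ 0.4441 -0.3258] len [0.1331 0.1684 0.1288 0.167 ] ang [ -73.  -163.   106.3   18.4]
grip ctr [0.4409 0.3214] len [0.0258 0.0574 0.0264 0.0582] ang [-97.  176.4  84.9  -4.2]
beam ctr [0.4402 0.3224] len [0.0261 0.1195 0.0267 0.1188] ang [-97.1 173.2  81.3  -7.1]
peg ctr [0.4401 0.3173] len [0.1322 0.1975 0.1365 0.2   ] ang [-97.4 173.   83.6  -8.2]
```

View pics/wrist0.png

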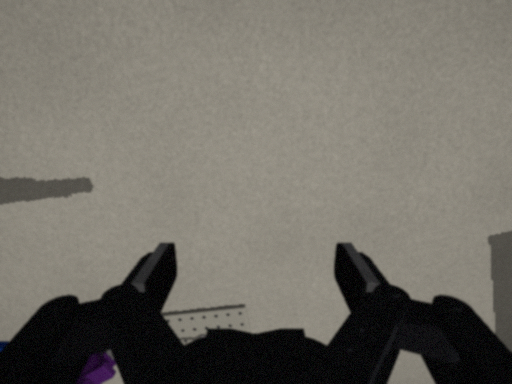

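```bash
cat >> h.py <<'E'
def plan(xyz,jaw=None,grip=False):
    """print tool-frame shift (m) from measured pose to xyz, and turn (units of 0.1rad) to jaw angle deg; shift given for before-turn axes and after-turn axes"""
    o=monitor.get_obs(); M=R.from_quat(o['tool_rot']).as_matrix()
    d=np.array(xyz)-o['eef_pos']; a=np.degrees(np.arctan2(M[1,1],M[0,1]))
    print('t',round(float(o['clock']),2),'tcp',np.round(o['eef_pos'],4),'jaw',round(a,2),'tilt',np.round(M[:,2],4),'w',round(float(o['grip_width']),4),'F',np.round(o['ft_force'],2))
    print('shift tool',np.round(M.T@d,4))
    if jaw is not None:
        t=np.radians((a-jaw+90)%180-90); 
        M2=M@R.from_rotvec([0,0,t]).as_matrix(); print('turn',round(t/0.1,3),'shift after turn',np.round(M2.T@d,4))
E
python3 -c "
from h import *
plan([.578,.045,.23],68)"
```

```text
t 0.15 tcp [0.1303 0.4822 0.2306] jaw 74.88 tilt [-4.0e-04 -1.5e-03 -1.0e+00] w 0.0856 F [-0.24  0.75  0.48]
shift tool [-0.5463 -0.3054  0.0011]
turn 1.201 shift after turn [-0.5789 -0.2377  0.0011]
```

Request:
send_rows --pt "0 0 0 0.6" --pt "0 0 0 0.6" --pt "-0.034 -0.014 0 0" --pt "-0.034 -0.014 0 0" --pt "-0.034 -0.014 0 0" --pt "-0.034 -0.014 0 0" --pt "-0.034 -0.014 0 0" --pt "-0.034 -0.014 0 0" --pt "-0.034 -0.014 0 0" --pt "-0.034 -0.014 0 0" --pt "-0.034 -0.014 0 0" --pt "-0.034 -0.014 0 0" --pt "-0.034 -0.014 0 0" --pt "-0.034 -0.014 0 0" --pt "-0.034 -0.014 0 0" --pt "-0.034 -0.014 0 0" --pt "-0.034 -0.014 0 0" --pt "0 0 0 0" --pt "0 0 0 0" --claw 1

```text
clock: 2.05
eef_pos: [0.5245, 0.0964, 0.2305]
tool_rot: [0.192, 0.981, -0.0, -0.001]
ft_force: [0.7, 0.4, -0.4]
grip_width: 0.0855
```

```bash
python3 -c "
from h import *
plan([.578,.045,.23],68)
s=shot('wrist','wrist1')
cv2.imwrite('pics/wrist1b.png',cv2.convertScaleAbs(s['im'],alpha=1.6))"
```

```text
t 2.05 tcp [0.5245 0.0964 0.2305] jaw 67.91 tilt [-1.9e-03  1.0e-04 -1.0e+00] w 0.0855 F [ 0.66  0.43 -0.41]
shift tool [-0.0689 -0.0275  0.0004]
turn -0.016 shift after turn [-0.0689 -0.0276  0.0004]
```

View pics/wrist1b.png

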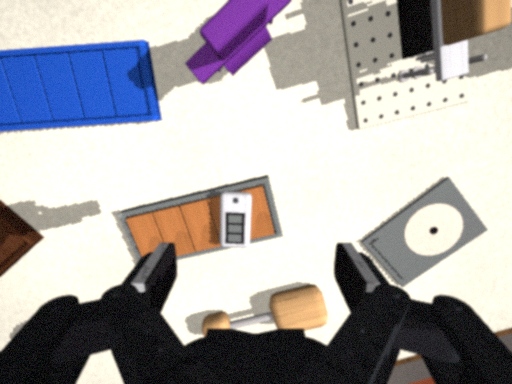

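Wrist view: the fob is at (235,220) on the oak pad, near the strip 0/1 end, and lies almost square to the jaws. The pad corners are at (119,213), (267,178) and (282,236).

```bash
python3 - <<'E'
from h import *
s=load('wrist1'); im=s['im']
a=cv2.resize(im[165:275,105:295],None,fx=4,fy=4,interpolation=cv2.INTER_CUBIC)
cv2.imwrite('pics/crop1.png',cv2.convertScaleAbs(a,alpha=1.6))
E
```

```text
(no output)
```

View pics/crop1.png

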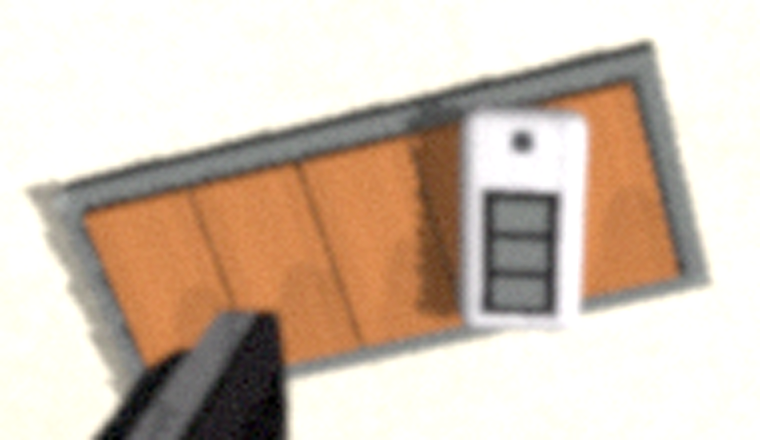

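```bash
python3 - <<'E'
from h import *
s=load('wrist1')
f=lambda c:np.array(c)/4.-0.375+np.array((105,165))
def quad(n,c,z):
    q=ray(s,f(c),z); e=np.roll(q,-1,0)-q
    print(n,'ctr',np.round(q.mean(0),4),np.round(q,4).tolist(),'len',np.round(np.linalg.norm(e,axis=1),4),'ang',np.round(np.degrees(np.arctan2(e[:,1],e[:,0])),1))
quad('fobtop',[(466,110),(586,116),(579,326),(464,322)],.038)
q=quad('strips',[(83,212),(633,82),(683,273)],.020)
quad('pad outer',[(67,188),(650,48),(706,280)],.015)
E
```

```text
fobtop ctr [0.5768 0.0467] [[0.5338, 0.0449], [0.5503, 0.0801], [0.6198, 0.0489], [0.6035, 0.0128]] len [0.0388 0.0762 0.0396 0.0767] ang [  64.9  -24.2 -114.3  155.2]
strips ctr [0.5652 0.0283] [[0.522, -0.0993], [0.5504, 0.0969], [0.6231, 0.0873]] len [0.1982 0.0734 0.2123] ang [  81.8   -7.5 -118.5]
pad outer ctr [0.5623 0.0323] [[0.5129, -0.103], [0.5428, 0.1063], [0.6313, 0.0935]] len [0.2114 0.0895 0.2295] ang [  81.9   -8.2 -121.1]
```

```bash
python3 -c "
from h import *
plan([.577,.0465,.019],65.5)"
```

```text
t 2.1 tcp [0.524  0.097  0.2307] jaw 67.99 tilt [-1.7e-03  1.0e-04 -1.0e+00] w 0.0857 F [-0.35  0.43  0.81]
shift tool [-0.0685 -0.0269  0.2116]
turn 0.434 shift after turn [-0.0696 -0.0239  0.2116]
```

Request:
send_rows --pt "0 0 0 0.43" --pt "-0.0348 -0.012 0 0" --pt "-0.0348 -0.012 0.02 0" --pt "0 0 0.04 0" --pt "0 0 0.04 0" --pt "0 0 0.03 0" --pt "0 0 0.02 0" --pt "0 0 0 0" --pt "0 0 0 0"

```text
clock: 3.0
eef_pos: [0.5776, 0.0474, 0.0818]
tool_rot: [0.211, 0.977, -0.0, -0.0]
ft_force: [0.1, 0.1, -0.3]
grip_width: 0.0852
```

```bash
python3 -c "
from h import *
plan([.577,.0465,.019],65.5)
s=shot('wrist','wrist2')
cv2.imwrite('pics/wrist2b.png',cv2.convertScaleAbs(s['im'],alpha=1.6))"
```

```text
t 3.0 tcp [0.5776 0.0474 0.0818] jaw 65.64 tilt [-4.e-04  1.e-04 -1.e+00] w 0.0852 F [ 0.11  0.07 -0.31]
shift tool [ 0.0001 -0.0011  0.0628]
turn 0.025 shift after turn [ 0.0001 -0.0011  0.0628]
```

View pics/wrist2b.png

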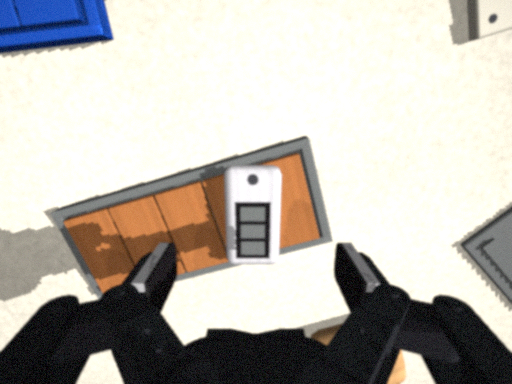

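```bash
python3 - <<'E'
from h import *
s=load('wrist2')
q=ray(s,[(226,167),(279,167),(279,262),(228,263)],.038);e=np.roll(q,-1,0)-q
print(q.mean(0),np.linalg.norm(e,axis=1),np.degrees(np.arctan2(e[:,1],e[:,0])))
q=ray(s,[(65,214),(300,150),(326,237)],.020); print((q[0]+q[2])/2,q)
plan([*ray(s,[(226,167),(279,167),(279,262),(228,263)],.038).mean(0),.019],65.5)
E
```

```text
[0.57750253 0.04560994] [0.03702867 0.07587279 0.0399758  0.07675257] [  65.65147567  -22.82959732 -113.05725277  154.96034104]
[ 0.57220274 -0.00214879] [[ 0.519009   -0.09465917]
 [ 0.54903322  0.09721215]
 [ 0.62539649  0.09036159]]
t 3.05 tcp [0.5786 0.0473 0.0828] jaw 65.62 tilt [ 2.e-03  3.e-04 -1.e+00] w 0.0853 F [ 0.56 -0.17  0.28]
shift tool [ 0.0005 -0.0021  0.0638]
turn 0.021 shift after turn [ 0.0005 -0.0021  0.0638]
```

Request:
send_rows --pt "0 -0.0015 0.03 0" --pt "0 0 0.02 0" --pt "0 0 0.013 0" --pt "0 0 0 0" --pt "0 0 0 0"

```text
clock: 3.55
eef_pos: [0.5784, 0.0452, 0.0195]
tool_rot: [0.212, 0.977, 0.0, 0.001]
ft_force: [-0.1, -0.3, 1.3]
grip_width: 0.0853
```

Request:
send_rows --pt "0 0 0 0" --pt "0 0 0 0" --pt "0 0 0 0" --pt "0 0 0 0" --pt "0 0 0 0" --pt "0 0 0 0" --pt "0 0 0 0" --pt "0 0 0 0" --claw -1

```text
clock: 4.35
eef_pos: [0.578, 0.045, 0.0191]
tool_rot: [0.212, 0.977, 0.0, 0.001]
ft_force: [-0.7, -1.4, 6.0]
grip_width: 0.0405
```

Request:
send_rows --pt "0 0 -0.002 0" --pt "0 0 -0.02 0" --pt "0 0 -0.05 0" --pt "0 0 -0.05 0" --pt "0 0 -0.03 0" --pt "0 0 0 0" --pt "0 0 0 0"

```text
clock: 5.05
eef_pos: [0.5774, 0.045, 0.1704]
tool_rot: [0.212, 0.977, 0.0, 0.0]
ft_force: [-0.1, -0.7, -1.5]
grip_width: 0.0407
```

```bash
python3 -c "
from h import *
plan([.444,-.3265,.16],17)
s=shot('wrist','wrist3')
cv2.imwrite('pics/wrist3b.png',cv2.convertScaleAbs(s['im'],alpha=1.6))"
```

```text
t 5.05 tcp [0.5774 0.045  0.1704] jaw 65.55 tilt [ 6.e-04  0.e+00 -1.e+00] w 0.0407 F [-0.11 -0.75 -1.48]
shift tool [-0.0323 -0.3934  0.0103]
turn 8.473 shift after turn [-0.3163 -0.2362  0.0103]
```

View pics/wrist3b.png

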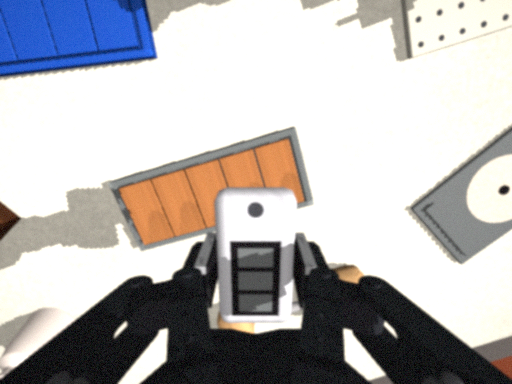

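The fob is held, with nothing else touched. Next I carry it to the dish.

Request:
send_rows --pt "0 -0.03 0 0" --pt "0 -0.045 0 0" --pt "0 -0.045 0 0" --pt "-0.005 -0.045 0 0" --pt "-0.005 -0.045 0 0" --pt "-0.005 -0.045 0 0" --pt "-0.005 -0.045 0 0" --pt "-0.005 -0.045 0 0" --pt "-0.007 -0.048 0 0" --pt "0 0 0 0.9" --pt "0 0 0 0.95" --pt "0 0 0 0.95" --pt "0 0 0 0.95" --pt "0 0 0 0.95" --pt "0 0 0 0.95" --pt "0 0 0 0.95" --pt "0 0 0 0.95" --pt "0 0 0 0.92" --pt "0 0 0 0"

```text
clock: 7.0
eef_pos: [0.4426, -0.3251, 0.1677]
tool_rot: [0.595, 0.804, -0.0, -0.003]
ft_force: [-0.3, 0.2, 0.3]
grip_width: 0.0407
```

```bash
python3 -c "
from h import *
plan([.444,-.3265,.022],17)
s=shot('wrist','wrist4')
cv2.imwrite('pics/wrist4b.png',cv2.convertScaleAbs(s['im'],alpha=1.6))
s=shot('top','top4')"
```

```text
t 7.0 tcp [ 0.4426 -0.3251  0.1677] jaw 17.03 tilt [-0.0042  0.003  -1.    ] w 0.0407 F [-0.29  0.18  0.33]
shift tool [-0.0024  0.0014  0.1457]
turn 0.005 shift after turn [-0.0024  0.0014  0.1457]
```

View pics/wrist4b.png

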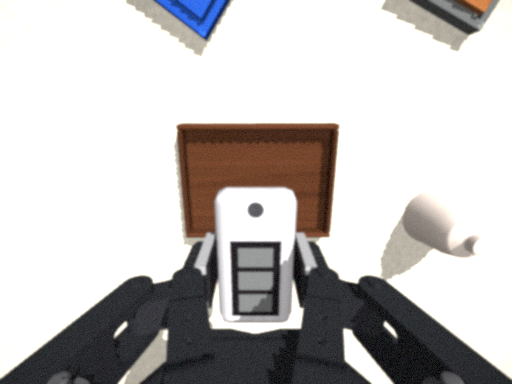

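View pics/top4.png

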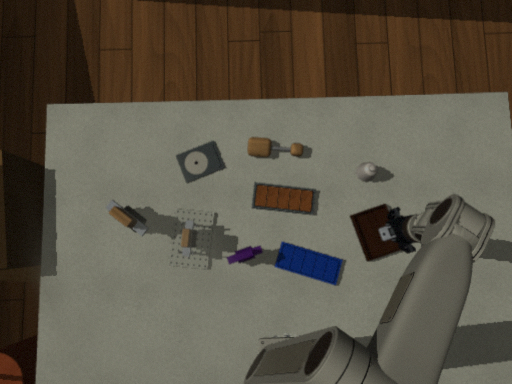

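Request:
send_rows --pt "-0.0024 0.0014 0.04 0" --pt "0 0 0.045 0" --pt "0 0 0.035 0" --pt "0 0 0.025 0" --pt "0 0 0.013 0" --pt "0 0 0 0" --pt "0 0 0 0"

```text
clock: 7.8
eef_pos: [0.4465, -0.3283, 0.013]
tool_rot: [0.595, 0.804, -0.0, 0.0]
ft_force: [-0.3, 0.2, 0.3]
grip_width: 0.0404
```

Request:
send_rows --pt "0 0 0.004 0" --pt "0 0 0 0"

```text
clock: 8.0
eef_pos: [0.4467, -0.3284, 0.0093]
tool_rot: [0.595, 0.804, 0.0, 0.001]
ft_force: [-0.1, -0.5, -1.6]
grip_width: 0.0404
```

Request:
send_rows --pt "0 0 0 0" --pt "0 0 0 0" --pt "0 0 0 0" --pt "0 0 0 0" --pt "0 0 0 0" --claw 0.6

```text
clock: 8.5
eef_pos: [0.446, -0.3279, 0.0084]
tool_rot: [0.595, 0.804, 0.0, 0.0]
ft_force: [-0.6, -0.4, 0.2]
grip_width: 0.0684
```

Request:
send_rows --pt "0 0 -0.02 0" --pt "0 0 -0.05 0" --pt "0 0 -0.05 0" --pt "0 0 -0.05 0" --pt "0 0 -0.03 0" --pt "0 0 -0.02 0" --pt "0 0 0 0"

```text
clock: 9.2
eef_pos: [0.4475, -0.3291, 0.2322]
tool_rot: [0.595, 0.804, 0.0, 0.004]
ft_force: [0.7, 0.7, 0.2]
grip_width: 0.0685
```

```bash
python3 -c "
from h import *
plan([.44,.320,.23],83)
s=shot('wrist','wrist5')
cv2.imwrite('pics/wrist5b.png',cv2.convertScaleAbs(s['im'],alpha=1.6))"
```

```text
t 9.2 tcp [ 0.4475 -0.3291  0.2322] jaw 17.02 tilt [ 0.0061 -0.0044 -1.    ] w 0.0685 F [0.7  0.69 0.19]
shift tool [ 0.6229  0.1827 -0.0007]
turn -11.516 shift after turn [ 0.0866  0.6433 -0.0007]
```

View pics/wrist5b.png

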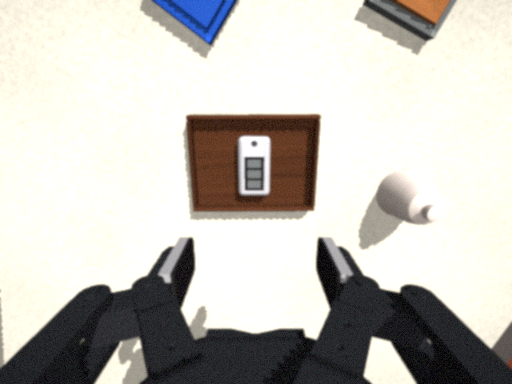

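The fob lies flat inside the dish at (254,165). Next, the roller.

Request:
send_rows --pt "0 0 -0.02 -0.96" --pt "0 0 -0.02 -0.96" --pt "0 0 -0.02 -0.96" --pt "0 0 0 -0.96" --pt "0 0 0 -0.96" --pt "0 0 0 -0.96" --pt "0 0 0 -0.96" --pt "0 0 0 -0.96" --pt "0 0 0 -0.96" --pt "0 0 0 -0.96" --pt "0 0 0 -0.96" --pt "0 0 0 -0.96" --claw 1

```text
clock: 10.45
eef_pos: [0.4453, -0.3274, 0.2858]
tool_rot: [0.059, 0.998, 0.001, -0.002]
ft_force: [-0.3, 0.2, 0.6]
grip_width: 0.0855
```

Request:
send_rows --pt "0.0062 0.046 0 0" --pt "0.0062 0.046 0 0" --pt "0.0062 0.046 0 0" --pt "0.0062 0.046 0 0" --pt "0.0062 0.046 0 0" --pt "0.0062 0.046 0 0" --pt "0.0062 0.046 0 0" --pt "0.0062 0.046 0 0" --pt "0.0062 0.046 0 0" --pt "0.0062 0.046 0 0" --pt "0.0062 0.046 0 0" --pt "0.0062 0.046 0 0" --pt "0.0062 0.046 0 0" --pt "0.0062 0.046 0 0" --pt "0 0 0 0" --pt "0 0 0 0"

```text
clock: 12.05
eef_pos: [0.437, 0.3223, 0.2857]
tool_rot: [0.06, 0.998, -0.002, -0.002]
ft_force: [0.1, -0.3, 0.5]
grip_width: 0.0855
```

```bash
python3 -c "
from h import *
plan([.44,.320,.23],83)
s=shot('wrist','wrist6')
cv2.imwrite('pics/wrist6b.png',cv2.convertScaleAbs(s['im'],alpha=1.6))"
```

```text
t 12.05 tcp [0.437  0.3223 0.2857] jaw 83.16 tilt [-0.0036 -0.0032 -1.    ] w 0.0855 F [ 0.06 -0.31  0.51]
shift tool [-0.0035 -0.0017  0.0557]
turn 0.029 shift after turn [-0.0035 -0.0017  0.0557]
```

View pics/wrist6b.png

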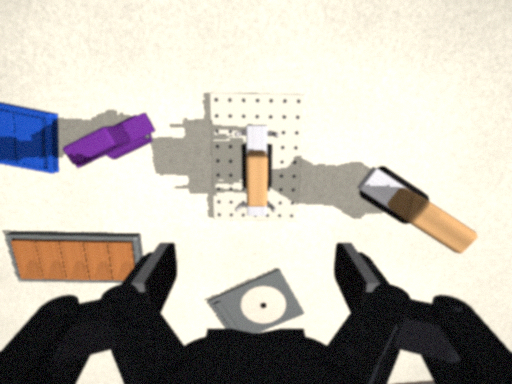

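Wrist view: the smaller wood/aluminium roller sits on the pegboard hooks at (257,170) and is aligned with the jaws. The larger look-alike is at (415,208) and the purple one at (110,140).

```bash
python3 - <<'E'
from h import *
s=load('wrist6'); im=s['im']
a=cv2.resize(im[85:225,200:312],None,fx=5,fy=4,interpolation=cv2.INTER_CUBIC)
a=cv2.resize(im[85:225,200:312],None,fx=4,fy=4,interpolation=cv2.INTER_CUBIC)
cv2.imwrite('pics/crop6.png',cv2.convertScaleAbs(a,alpha=1.3))
P=cloud(s); h=P[120:220,240:280].reshape(-1,3)
t=h[(h[:,2]>.125)&(h[:,2]<.145)]; print(len(t),np.median(t,0),t.min(0),t.max(0))
E
```

```text
1070 [0.43846595 0.3236541  0.13365828] [0.4102337  0.30876575 0.12559367] [0.47002475 0.33760751 0.13596897]
```

View pics/crop6.png

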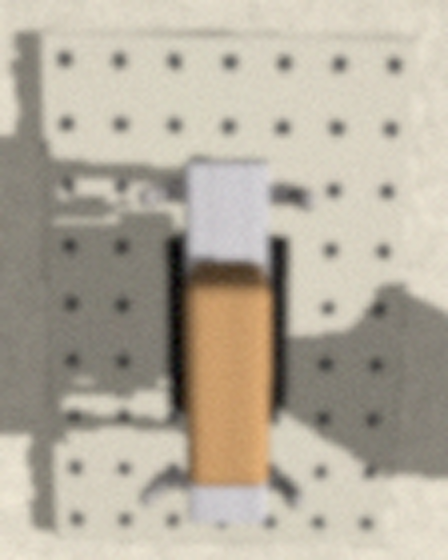

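```bash
python3 - <<'E'
from h import *
s=load('wrist6')
f=lambda c:np.array(c)/4.-0.375+np.array((200,85))
def quad(n,c,z):
    q=ray(s,f(c),z); e=np.roll(q,-1,0)-q
    print(n,'ctr',np.round(q.mean(0),4),'len',np.round(np.linalg.norm(e,axis=1),4),'ang',np.round(np.degrees(np.arctan2(e[:,1],e[:,0])),1))
quad('griptop',[(188,286),(273,286),(267,485),(190,485)],.134)
quad('peg',[(42,35),(413,36),(395,533),(55,530)],.010)
# holes cols: first & last in top row, bottom row
quad('holes',[(66,60),(395,65),(366,522),(77,519)],.010)
quad('beam',[(190,160),(268,160),(265,522),(192,522)],.086)
P=cloud(s); h=P[120:220,240:280].reshape(-1,3)
t=h[(h[:,2]>.128)&(h[:,2]<.137)][:,:2].astype(np.float32); r=cv2.minAreaRect(t*1000); print(r)
E
```

```text
griptop ctr [0.4397 0.3235] len [0.0232 0.0578 0.0222 0.0578] ang [ 83.2  -7.7 -96.8 173.2]
peg ctr [0.4383 0.3228] len [0.1341 0.1942 0.1413 0.1935] ang [ 83.   -6.  -97.3 171.9]
holes ctr [0.4404 0.3224] len [0.1198 0.1794 0.1197 0.18  ] ang [ 82.3  -7.9 -97.4 172.1]
beam ctr [0.4401 0.3234] len [0.0239 0.1193 0.0248 0.1194] ang [ 83.2  -6.6 -96.7 173. ]
((440.1742858886719, 323.2281188964844), (23.321630477905273, 58.5518684387207), 83.9254379272461)
```

```bash
python3 -c "
from h import *
plan([.440,.3232,.091],83.2)"
```

```text
t 12.1 tcp [0.4373 0.3213 0.2864] jaw 83.06 tilt [-0.0029 -0.0027 -1.    ] w 0.0849 F [-0.17 -1.09  0.22]
shift tool [-0.003   0.0028  0.1954]
turn -0.025 shift after turn [-0.003   0.0028  0.1954]
```

Request:
send_rows --pt "-0.003 0.0012 0.03 0" --pt "0 0 0.045 0" --pt "0 0 0.045 0" --pt "0 0 0.035 0" --pt "0 0 0.02 0" --pt "0 0 0.01 0" --pt "0 0 0 0" --pt "0 0 0 0"

```text
clock: 12.9
eef_pos: [0.442, 0.3224, 0.1045]
tool_rot: [0.061, 0.998, 0.001, 0.001]
ft_force: [0.1, 0.1, 0.2]
grip_width: 0.0852
```

```bash
python3 -c "
from h import *
plan([.440,.3232,.091],83.2)
s=shot('wrist','wrist7')
cv2.imwrite('pics/wrist7b.png',cv2.convertScaleAbs(s['im'],alpha=1.6))"
```

```text
t 12.9 tcp [0.442  0.3224 0.1045] jaw 82.95 tilt [ 0.0015  0.001  -1.    ] w 0.0852 F [0.09 0.11 0.19]
shift tool [0.0021 0.0005 0.0135]
turn -0.044 shift after turn [0.0021 0.0005 0.0135]
```

View pics/wrist7b.png

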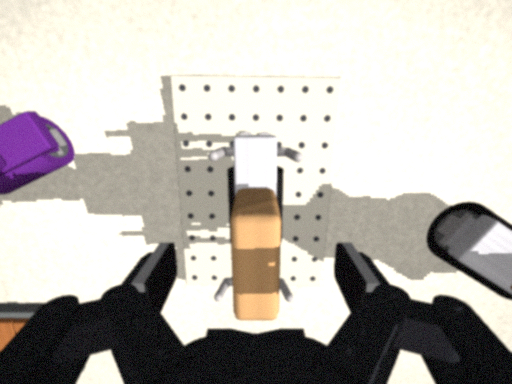

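The handle is centred between the fingers at (256,250). I lower the last 13 mm and grip it.

Request:
send_rows --pt "0.0015 0 0.009 0" --pt "0 0 0.0045 0" --pt "0 0 0 0" --pt "0 0 0 0"

```text
clock: 13.35
eef_pos: [0.4395, 0.323, 0.0897]
tool_rot: [0.061, 0.998, -0.0, -0.0]
ft_force: [-0.2, 0.1, -0.4]
grip_width: 0.0852
```

Request:
send_rows --pt "0 0 0 0" --pt "0 0 0 0" --pt "0 0 0 0" --pt "0 0 0 0" --pt "0 0 0 0" --pt "0 0 0 0" --pt "0 0 0 0" --pt "0 0 0 0" --pt "0 0 0 0" --pt "0 0 0 0" --claw -1

```text
clock: 14.35
eef_pos: [0.4397, 0.323, 0.09]
tool_rot: [0.061, 0.998, 0.0, 0.0]
ft_force: [-0.1, 1.2, 2.9]
grip_width: 0.0233
```

```bash
python3 -c "
from h import *
for i in range(1): plan([.440,.3232,.091],83.2)
s=shot('wrist','wrist8')
cv2.imwrite('pics/wrist8b.png',cv2.convertScaleAbs(s['im'],alpha=1.6))"
```

```text
t 14.35 tcp [0.4397 0.323  0.09  ] jaw 83.02 tilt [ 3.e-04  4.e-04 -1.e+00] w 0.0233 F [-0.14  1.19  2.92]
shift tool [-0.0002  0.0002 -0.001 ]
turn -0.032 shift after turn [-0.0002  0.0002 -0.001 ]
```

View pics/wrist8b.png

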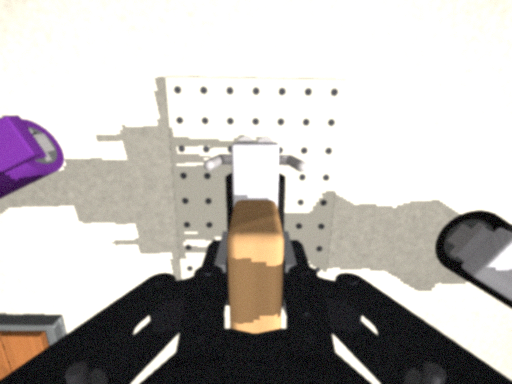

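Request:
send_rows --pt "0 0 -0.01 0" --pt "0 0 -0.02 0" --pt "0 0 -0.03 0" --pt "0 0 -0.03 0" --pt "0 0 -0.03 0" --pt "0 0 -0.02 0" --pt "0 0 0 0" --pt "0 0 0 0"

```text
clock: 15.2
eef_pos: [0.4392, 0.3225, 0.2289]
tool_rot: [0.061, 0.998, -0.001, -0.0]
ft_force: [-0.2, 0.8, -4.6]
grip_width: 0.0233
```

```bash
python3 -c "
from h import *
plan([.583,.075,.22],82.5)
s=shot('wrist','wrist9')
cv2.imwrite('pics/wrist9b.png',cv2.convertScaleAbs(s['im'],alpha=1.6))
s=shot('scene','scene9')"
```

```text
t 15.2 tcp [0.4392 0.3225 0.2289] jaw 83.03 tilt [-0.001 -0.001 -1.   ] w 0.0233 F [-0.19  0.76 -4.58]
shift tool [-0.1728 -0.2282  0.009 ]
turn 0.092 shift after turn [-0.1749 -0.2266  0.009 ]
```

View pics/wrist9b.png

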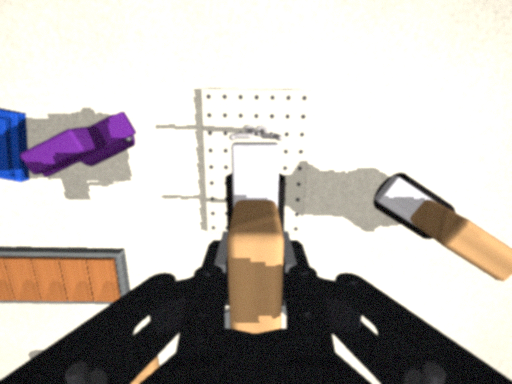

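View pics/scene9.png

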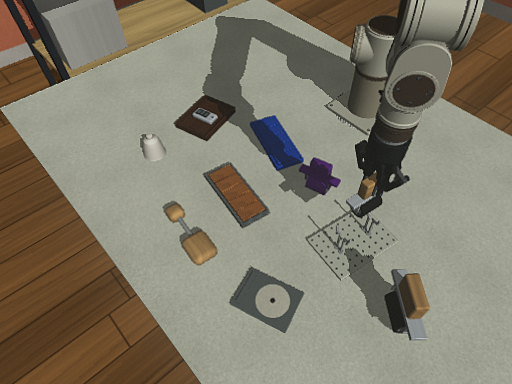

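The roller is off the hooks and upright. The pegboard, disc holder, shoe tree and bell are undisturbed, and the fob is in the dish (scene (205,115)).

Request:
send_rows --pt "0 0 0 0.09" --pt "-0.0219 -0.029 0 0" --pt "-0.0219 -0.029 0 0" --pt "-0.0219 -0.029 0 0" --pt "-0.0219 -0.029 0 0" --pt "-0.0219 -0.029 0 0" --pt "-0.0219 -0.029 0 0" --pt "-0.0219 -0.029 0 0" --pt "-0.0219 -0.029 0 0" --pt "0 0 0 0" --pt "0 0 0 0"

```text
clock: 16.4
eef_pos: [0.5827, 0.069, 0.2282]
tool_rot: [0.067, 0.998, -0.0, -0.001]
ft_force: [0.5, -0.4, -4.6]
grip_width: 0.0231
```

```bash
python3 -c "
from h import *
plan([.583,.070,.105],82.5)
s=shot('wrist','wrist10')
cv2.imwrite('pics/wrist10b.png',cv2.convertScaleAbs(s['im'],alpha=1.6))"
```

```text
t 16.4 tcp [0.5827 0.069  0.2282] jaw 82.37 tilt [-2.9e-03  2.0e-04 -1.0e+00] w 0.0231 F [ 0.52 -0.41 -4.59]
shift tool [-0.0005  0.001   0.1232]
turn -0.023 shift after turn [-0.0005  0.001   0.1232]
```

View pics/wrist10b.png

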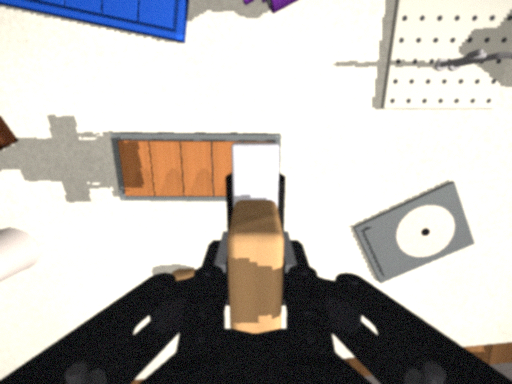

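```bash
python3 - <<'E'
from h import *
s=load('wrist10')
q=ray(s,[(119,141),(125,195)],.020); print('left strip edge',q,(q[0]+q[1])/2)
q=ray(s,[(112,136),(279,136),(122,199),(225,199)],.015); print('outer',q)
d=q[1]-q[0]; print(np.degrees(np.arctan2(d[1],d[0])),np.linalg.norm(d))
E
```

```text
left strip edge [[ 0.52433559 -0.09833482]
 [ 0.59578693 -0.11077256]] [ 0.56006126 -0.10455369]
outer [[ 0.51724586 -0.10796452]
 [ 0.54564595  0.10502173]
 [ 0.60217934 -0.1191806 ]
 [ 0.62106783  0.0218349 ]]
82.40485078688094 0.2148713798971226
```

Request:
send_rows --pt "0 0 0.03 0" --pt "0 0 0.045 0" --pt "0 0 0.03 0" --pt "0 0 0.015 0" --pt "0 0 0.006 0" --pt "0 0 0 0" --pt "0 0 0 0"

```text
clock: 17.15
eef_pos: [0.5838, 0.0708, 0.105]
tool_rot: [0.065, 0.998, 0.0, 0.001]
ft_force: [-0.4, -0.1, -3.7]
grip_width: 0.0232
```

Request:
send_rows --pt "0 0 0.006 0" --pt "0 0 0.004 0" --pt "0 0 0.002 0" --pt "0 0 0 0" --pt "0 0 0 0"

```text
clock: 17.65
eef_pos: [0.5831, 0.0699, 0.0919]
tool_rot: [0.065, 0.998, 0.0, 0.0]
ft_force: [0.1, -0.4, -3.1]
grip_width: 0.0231
```

Request:
send_rows --pt "0 0 0.002 0" --pt "0 0 0.002 0" --pt "0 0 0.002 0" --pt "0 0 0 0"

```text
clock: 18.05
eef_pos: [0.5834, 0.0701, 0.0864]
tool_rot: [0.065, 0.998, 0.0, 0.001]
ft_force: [-2.1, 1.3, 3.1]
grip_width: 0.0234
```

Request:
send_rows --pt "0 0 0.002 0" --pt "0 0 0.002 0" --pt "0 0 0.0015 0" --pt "0 0 0 0" --pt "0 0 0 0"

```text
clock: 18.55
eef_pos: [0.5835, 0.0702, 0.0817]
tool_rot: [0.065, 0.998, 0.0, 0.001]
ft_force: [-3.9, -0.4, 8.2]
grip_width: 0.0235
```

Request:
send_rows --pt "0 -0.003 0 0" --pt "0 -0.004 0 0" --pt "0 -0.004 0 0" --pt "0 -0.004 0 0" --pt "0 -0.004 0 0" --pt "0 -0.004 0 0" --pt "0 -0.004 0 0" --pt "0 -0.004 0 0" --pt "0 -0.004 0 0" --pt "0 -0.004 0 0"

```text
clock: 19.55
eef_pos: [0.5786, 0.0316, 0.0818]
tool_rot: [0.065, 0.998, 0.0, 0.001]
ft_force: [-2.2, 1.0, 8.3]
grip_width: 0.0233
```

Request:
send_rows --pt "0 -0.004 0 0" --pt "0 -0.004 0 0" --pt "0 -0.004 0 0" --pt "0 -0.004 0 0" --pt "0 -0.004 0 0" --pt "0 -0.004 0 0" --pt "0 -0.004 0 0" --pt "0 -0.004 0 0" --pt "0 -0.004 0 0" --pt "0 -0.004 0 0" --pt "0 -0.004 0 0" --pt "0 -0.004 0 0" --pt "0 -0.004 0 0" --pt "0 -0.004 0 0" --pt "0 -0.004 0 0"

```text
clock: 21.05
eef_pos: [0.5711, -0.0277, 0.0818]
tool_rot: [0.065, 0.998, 0.001, 0.001]
ft_force: [-3.5, 1.2, 9.3]
grip_width: 0.0234
```

```bash
python3 -c "
from h import *
c=np.array([.573,-.0055]);u=np.array([.1305,.9914])
plan([*(c-75*u/1000),.0815],82.5)"
```

```text
t 21.05 tcp [ 0.5711 -0.0277  0.0818] jaw 82.53 tilt [ 0.0027  0.0011 -1.    ] w 0.0234 F [-3.46  1.19  9.26]
shift tool [ 0.0011 -0.0528  0.0003]
turn 0.006 shift after turn [ 0.001  -0.0528  0.0003]
```

Request:
send_rows --pt "0 -0.004 0 0" --pt "0 -0.004 0 0" --pt "0 -0.004 0 0" --pt "0 -0.004 0 0" --pt "0 -0.004 0 0" --pt "0 -0.004 0 0" --pt "0 -0.004 0 0" --pt "0 -0.004 0 0" --pt "0 -0.004 0 0" --pt "0 -0.004 0 0" --pt "0 -0.004 0 0" --pt "0 -0.004 0 0" --pt "0 -0.004 0 0" --pt "0 -0.003 0 0" --pt "0 0 0 0"

```text
clock: 22.55
eef_pos: [0.564, -0.0833, 0.0819]
tool_rot: [0.066, 0.998, -0.0, 0.001]
ft_force: [-1.8, 0.2, 8.8]
grip_width: 0.0236
```

I roll back once more, about 1 mm deeper.

Request:
send_rows --pt "0 0.003 0.001 0" --pt "0 0.006 0 0" --pt "0 0.006 0 0" --pt "0 0.006 0 0" --pt "0 0.006 0 0" --pt "0 0.006 0 0" --pt "0 0.006 0 0" --pt "0 0.006 0 0" --pt "0 0.006 0 0" --pt "0 0.006 0 0" --pt "0 0.006 0 0" --pt "0 0.006 0 0" --pt "0 0.006 0 0" --pt "0 0.006 0 0" --pt "0 0.006 0 0" --pt "0 0.006 0 0" --pt "0 0.006 0 0" --pt "0 0.006 0 0" --pt "0 0.006 0 0" --pt "0 0.006 0 0"

```text
clock: 24.55
eef_pos: [0.5793, 0.0335, 0.0811]
tool_rot: [0.065, 0.998, 0.0, 0.001]
ft_force: [-2.5, 0.3, 9.3]
grip_width: 0.0236
```

Request:
send_rows --pt "0 0.006 0 0" --pt "0 0.006 0 0" --pt "0 0.006 0 0" --pt "0 0.006 0 0" --pt "0 0.006 0 0" --pt "0 0.006 0 0" --pt "0 0 0 0"

```text
clock: 25.25
eef_pos: [0.5842, 0.0702, 0.0812]
tool_rot: [0.065, 0.998, 0.001, 0.002]
ft_force: [-2.2, 1.0, 9.4]
grip_width: 0.0233
```

Request:
send_rows --pt "0 0 -0.005 0" --pt "0 0 -0.02 0" --pt "0 0 -0.04 0" --pt "0 0 -0.045 0" --pt "0 0 -0.03 0" --pt "0 0 0 0"

```text
clock: 25.85
eef_pos: [0.586, 0.0693, 0.2239]
tool_rot: [0.065, 0.998, 0.001, 0.005]
ft_force: [0.7, -0.0, -4.0]
grip_width: 0.0232
```

```bash
python3 -c "
from h import *
plan([.4397,.323,.21],83.0)
s=shot('wrist','wrist11')
cv2.imwrite('pics/wrist11b.png',cv2.convertScaleAbs(s['im'],alpha=1.6))
s=shot('scene','scene11')"
```

```text
t 25.85 tcp [0.586  0.0693 0.2239] jaw 82.51 tilt [ 0.0098  0.001  -1.    ] w 0.0232 F [ 0.72 -0.   -4.03]
shift tool [0.1783 0.2324 0.0128]
turn -0.086 shift after turn [0.1763 0.2339 0.0128]
```

View pics/wrist11b.png

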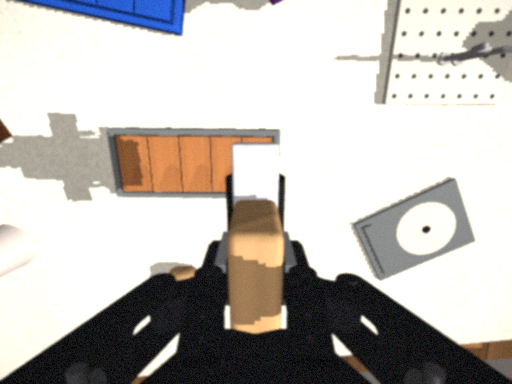

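View pics/scene11.png

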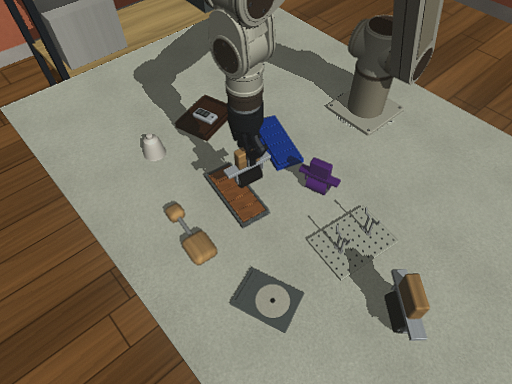

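```bash
cat >> h.py <<'E'
def strips(fn):
    s=load(fn);P=cloud(s)
    c=np.array([.573,-.0055]);u=np.array([.1305,.9914]);v=np.array([-.9914,.1305])
    d=P[...,:2]-c;a=d@u;b=d@v;z=P[...,2]
    hsv=cv2.cvtColor(s['im'],cv2.COLOR_BGR2HSV); oak=(hsv[...,0]<20)&(hsv[...,1]>130)
    tab=(abs(a)<.14)&(abs(b)>.055)&(abs(b)<.08)&(abs(z)<.02)
    t=np.median(z[tab])
    for i in range(5):
        m=(abs(a-(-.08+.04*i))<.015)&(abs(b)<.033)&oak&(z<.03)&(z>0)
        print(fn,i,m.sum(),'z-table mm',np.round(1000*(np.median(z[m])-t),2) if m.sum()>20 else None)
E
python3 - <<'E'
from h import *
for f in ['wrist1','wrist3','wrist10','wrist11','top4']: strips(f)
s=shot('top','top11'); strips('top11'); strips('scene9'); strips('scene11')
E
```

```text
wrist1 0 669 z-table mm 20.02
wrist1 1 825 z-table mm 20.0
wrist1 2 903 z-table mm 20.04
wrist1 3 84 z-table mm 19.97
wrist1 4 663 z-table mm 19.99
wrist3 0 1372 z-table mm 19.98
wrist3 1 1428 z-table mm 19.99
wrist3 2 983 z-table mm 19.99
wrist3 3 865 z-table mm 19.59
wrist3 4 1255 z-table mm 19.59
wrist10 0 1114 z-table mm 19.95
wrist10 1 1115 z-table mm 19.98
wrist10 2 1117 z-table mm 20.02
wrist10 3 573 z-table mm 19.62
wrist10 4 0 z-table mm None
wrist11 0 1149 z-table mm 15.94
wrist11 1 1154 z-table mm 15.88
wrist11 2 1140 z-table mm 15.9
wrist11 3 693 z-table mm 15.92
wrist11 4 69 z-table mm 15.95
top4 0 156 z-table mm 18.92
top4 1 160 z-table mm 20.11
top4 2 156 z-table mm 19.68
top4 3 157 z-table mm 19.49
top4 4 156 z-table mm 19.3
top11 0 129 z-table mm 16.4
top11 1 3 z-table mm None
top11 2 0 z-table mm None
top11 3 0 z-table mm None
top11 4 0 z-table mm None
scene9 0 169 z-table mm 20.07
scene9 1 173 z-table mm 20.02
scene9 2 187 z-table mm 20.06
scene9 3 195 z-table mm 19.62
scene9 4 201 z-table mm 19.61
scene11 0 56 z-table mm 15.72
scene11 1 127 z-table mm 15.85
scene11 2 170 z-table mm 15.75
scene11 3 191 z-table mm 16.05
scene11 4 206 z-table mm 15.94
```

All five strips measure 15.9 mm above the table (20.0 before), so they're home. Next the roller goes back to the hooks.

Request:
send_rows --pt "0 0 0 -0.05" --pt "0.0222 0.0292 0 0" --pt "0.0222 0.0292 0 0" --pt "0.0222 0.0292 0 0" --pt "0.0222 0.0292 0 0" --pt "0.0222 0.0292 0 0" --pt "0.0222 0.0292 0 0" --pt "0.0222 0.0292 0 0" --pt "0.0222 0.0292 0 0" --pt "0 0 0 0" --pt "0 0 0 0" --pt "0 0 0 0"

```text
clock: 27.2
eef_pos: [0.4358, 0.3222, 0.218]
tool_rot: [0.063, 0.998, -0.001, -0.001]
ft_force: [0.4, -0.5, -3.8]
grip_width: 0.0232
```

```bash
python3 -c "
from h import *
plan([.4397,.323,.09],83.0)
s=shot('wrist','wrist12')
cv2.imwrite('pics/wrist12b.png',cv2.convertScaleAbs(s['im'],alpha=1.6))
plan([.4397,.323,.09],83.0)"
```

```text
t 27.2 tcp [0.4358 0.3222 0.218 ] jaw 82.77 tilt [-0.0018 -0.0019 -1.    ] w 0.0232 F [ 0.43 -0.5  -3.81]
shift tool [-0.0039  0.0016  0.128 ]
turn -0.04 shift after turn [-0.0039  0.0015  0.128 ]
t 27.25 tcp [0.4362 0.322  0.2184] jaw 82.73 tilt [-0.0013 -0.0014 -1.    ] w 0.0233 F [ 0.35 -0.51 -4.45]
shift tool [-0.0035  0.0016  0.1284]
turn -0.048 shift after turn [-0.0035  0.0016  0.1284]
```

View pics/wrist12b.png

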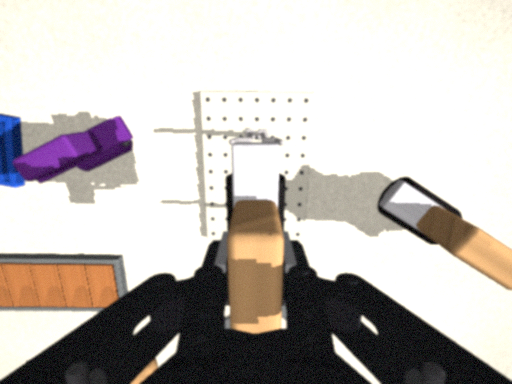

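Request:
send_rows --pt "0 0 0 -0.045" --pt "-0.0035 0.0014 0.02 0" --pt "0 0 0.02 0" --pt "0 0 0 0" --pt "0 0 0 0" --pt "0 0 0 0"

```text
clock: 27.85
eef_pos: [0.4406, 0.3242, 0.1806]
tool_rot: [0.061, 0.998, 0.001, 0.001]
ft_force: [0.4, 0.7, -4.6]
grip_width: 0.0232
```

```bash
python3 -c "
from h import *
plan([.4397,.323,.09],83.0)
s=shot('wrist','wrist13')
cv2.imwrite('pics/wrist13b.png',cv2.convertScaleAbs(s['im'],alpha=1.6))
plan([.4397,.323,.09],83.0)"
```

```text
t 27.85 tcp [0.4406 0.3242 0.1806] jaw 83.01 tilt [ 0.0017  0.0012 -1.    ] w 0.0232 F [ 0.39  0.67 -4.63]
shift tool [ 0.0009 -0.0014  0.0906]
turn 0.002 shift after turn [ 0.0009 -0.0014  0.0906]
t 27.9 tcp [0.4406 0.3243 0.1807] jaw 83.03 tilt [ 0.0021  0.0014 -1.    ] w 0.0236 F [ 0.21  0.71 -4.27]
shift tool [ 0.0009 -0.0016  0.0907]
turn 0.005 shift after turn [ 0.0009 -0.0016  0.0907]
```

Request:
send_rows --pt "0.0006 -0.0009 0.01 0" --pt "0 0 0.02 0" --pt "0 0 0.02 0" --pt "0 0 0.01 0" --pt "0 0 0.01 0" --pt "0 0 0 0" --pt "0 0 0 0"

```text
clock: 28.6
eef_pos: [0.4393, 0.3234, 0.1097]
tool_rot: [0.061, 0.998, 0.0, 0.0]
ft_force: [0.1, -0.5, -3.9]
grip_width: 0.0232
```

```bash
python3 -c "
from h import *
plan([.4397,.323,.09],83.0)
s=shot('wrist','wrist14')
cv2.imwrite('pics/wrist14b.png',cv2.convertScaleAbs(s['im'],alpha=1.6))"
```

```text
t 28.6 tcp [0.4393 0.3234 0.1097] jaw 83.05 tilt [ 5.e-04  4.e-04 -1.e+00] w 0.0232 F [ 0.12 -0.54 -3.88]
shift tool [-0.0004 -0.0004  0.0197]
turn 0.008 shift after turn [-0.0004 -0.0004  0.0197]
```

View pics/wrist14b.png

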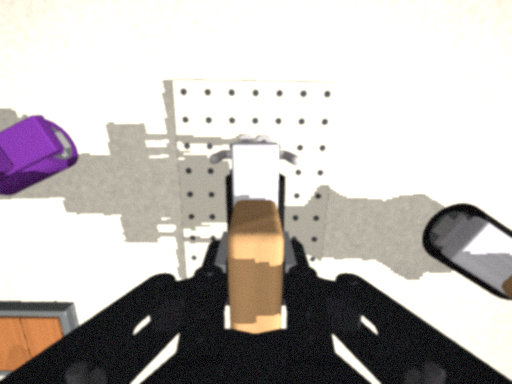

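The beam is centred between the hooks (lips at (218,157) and (290,157)). I lower it the rest of the way.

Request:
send_rows --pt "0 0 0.006 0" --pt "0 0 0.006 0" --pt "0 0 0.004 0" --pt "0 0 0.002 0" --pt "0 0 0 0" --pt "0 0 0 0"

```text
clock: 29.25
eef_pos: [0.439, 0.3232, 0.0913]
tool_rot: [0.061, 0.998, -0.0, 0.0]
ft_force: [0.0, 0.9, -4.3]
grip_width: 0.0234
```

Request:
send_rows --pt "0 0 0.001 0" --pt "0 0 0.0005 0" --pt "0 0 0 0" --pt "0 0 0 0"

```text
clock: 29.65
eef_pos: [0.4392, 0.3234, 0.0901]
tool_rot: [0.061, 0.998, 0.0, 0.0]
ft_force: [0.5, 0.5, -1.3]
grip_width: 0.0235
```

Request:
send_rows --pt "0 0 0.0005 0" --pt "0 0 0 0" --pt "0 0 0 0"

```text
clock: 29.95
eef_pos: [0.4392, 0.3234, 0.09]
tool_rot: [0.061, 0.998, 0.0, 0.0]
ft_force: [-1.3, -1.0, 3.2]
grip_width: 0.0231
```

Request:
send_rows --pt "0 0 0 0" --pt "0 0 0 0" --pt "0 0 0 0" --pt "0 0 0 0" --pt "0 0 0 0" --pt "0 0 0 0" --pt "0 0 0 0" --pt "0 0 0 0" --claw 1

```text
clock: 30.75
eef_pos: [0.439, 0.3232, 0.0893]
tool_rot: [0.061, 0.998, -0.0, 0.0]
ft_force: [0.5, 0.7, 0.6]
grip_width: 0.0854
```

Request:
send_rows --pt "0 0 -0.01 0" --pt "0 0 -0.02 0" --pt "0 0 -0.04 0" --pt "0 0 -0.045 0" --pt "0 0 -0.045 0" --pt "0 0 -0.03 0" --pt "0 0 0 0" --pt "0 0 0 0"

```text
clock: 31.55
eef_pos: [0.4393, 0.3234, 0.2805]
tool_rot: [0.061, 0.998, 0.001, 0.001]
ft_force: [-0.1, 0.7, -0.3]
grip_width: 0.0852
```

```bash
python3 -c "
from h import *
plan([.4397,.323,.28],83.0)
s=shot('wrist','wrist15')
cv2.imwrite('pics/wrist15b.png',cv2.convertScaleAbs(s['im'],alpha=1.6))
P=cloud(s); h=P[100:260,225:290].reshape(-1,3)
t=h[(h[:,2]>.128)&(h[:,2]<.14)]; print(np.median(t[:,2]),cv2.minAreaRect(t[:,:2].astype(np.float32)*1000))
s=shot('scene','scene15')
strips('scene15')"
```

```text
t 31.55 tcp [0.4393 0.3234 0.2805] jaw 83.05 tilt [ 0.002   0.0015 -1.    ] w 0.0852 F [-0.07  0.74 -0.35]
shift tool [-0.0004 -0.0004  0.0005]
turn 0.009 shift after turn [-0.0004 -0.0004  0.0005]
0.13361430385568662 ((440.0412292480469, 323.932373046875), (23.102275848388672, 59.4024772644043), 82.33987426757812)
scene15 0 172 z-table mm 16.27
scene15 1 177 z-table mm 16.15
scene15 2 192 z-table mm 16.29
scene15 3 200 z-table mm 15.92
scene15 4 208 z-table mm 15.8
```

View pics/wrist15b.png

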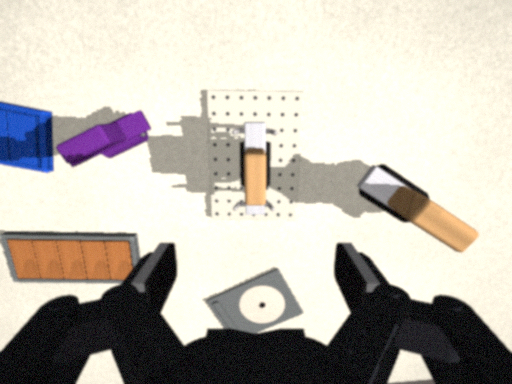

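View pics/scene15.png

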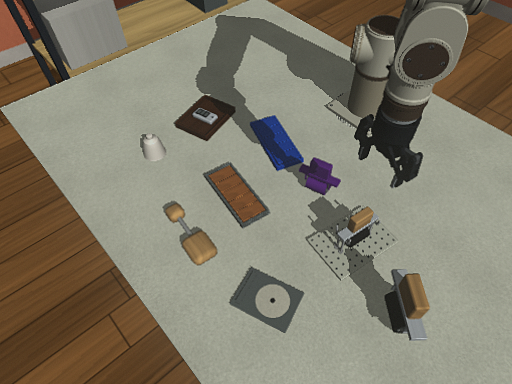

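The roller is back on the hooks at (255,165), upright, within 1 mm of where it started. The fob is in the dish at scene (205,116), and the bystanders look unmoved. I'm handing in the job.

```bash
python3 -c "
from h import *
print(order.job_done()); o=monitor.get_obs(); print(o['clock'],o['eef_pos'])"
```

```text
the job is handed in; nothing more can be done
None
the job is handed in; nothing more can be done
```

The job is done and handed in at about 31.6 s of the 67 s allowed; the interface gave no verdict. I moved the fob into the key dish and let go of it. I then rolled the smaller wood/aluminium roller along the oak pad once each way, with about 12–13 N on it, and set it back on the four hooks.

**Last checks:**
- **Strips:** all five measured 15.8–16.3 mm above the table by depth, against 20 mm at the start and 16 mm fully home.
- **Roller:** the handle was at (0.440, 0.324) with its top at 0.134 m. That is within about 1 mm and 2° of where it started, and it looked upright in the pictures.
- **Fob:** it lies flat inside the dish.
- **Bystanders:** the disc holder, bell and shoe tree look unmoved in the scene picture; I compared them by eye and did not measure them.
- **Gripper:** open, 0.28 m up and touching nothing.

**Deviation:** when I gripped the fob, the wrist read about 6 N upward. The fingertips or the fob probably pressed strips 3 and 4 (as I numbered them) down by 0.4 mm, well under the 2 mm limit; nothing else disagreed.

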